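Swing the lamp aside and take the cap off the gas outlet beside the gauge

TASK

I want to fit a hose to the outlet beside the pressure gauge: swing the bench lamp's head well aside, at least 15 cm from that outlet, then unscrew its cap, lift it straight off and finish still holding the cap in the gripper, a hand's breadth (about 10 cm) above the outlet. The two outlets have opposite thread hands and nothing shows which is which, so try the cap both ways to find how it loosens, and do not force it where it comes up hard. Do not touch the other cap, and leave the loose things on the bench where they are.

Things in the scene. Friction and masses are not known exactly. Their poses are not given: they have to be found in the camera images.
- block: aluminium gas outlet block, 240 (along y) x 56 x 42 mm, on an 8 mm steel plate of 290 x 90 mm screwed to the bench; immovable. Origin: centre of the plate's underside. The block's top is 50 mm above the bench and carries two upright brass outlets 130 mm apart on its centre line, at y = +65 mm and y = -65 mm. A pressure gauge stands at its +y end, a hose tail at its -y end.
- gauge (a point): centre of the round pressure gauge (69 mm across, facing -x of the block, centre 96 mm above the bench), 115 mm from the axis of the nearer outlet and 245 mm from that of the other.
- outlet_a: one of two brass outlets fixed on the block (which is beside the gauge changes). Origin: on its axis at the block's top (50 mm above the bench). A hexagon foot 10 mm high, 50 mm across flats, carries the cap; on it a 28 mm long spigot, 34 mm at its widest, hidden in the cap. One outlet is right-hand (loosens anticlockwise from above), one left-hand; which is which varies and does not show.
- outlet_b: the other outlet, just like outlet_a but with the other thread hand. Both have a quick two-start thread: two lugs in the cap lie under two sloping ridges. The tightening way the cap comes up hard within 3 degrees. The loosening way it turns almost freely, without having to rise; past 67 degrees it lifts straight off, at 108 degrees it meets a stop. Under 67 degrees it lifts only 2 mm.
- cap_a: plain round brass screw cap, 45 mm across, 32 mm tall, hollow below, with a cast bar across its top to turn it by: 54 mm long (along the cap's x axis), 13 mm thick, 20 mm tall, its top 52 mm above the underside. About 0.18 kg. Origin: centre of its underside; z up. On outlet_a, underside 60 mm above the bench, closed finger-tight; over 3 N m where it comes up hard spoils the thread.
- cap_b: another such round brass screw cap, 45 mm across, 32 mm tall, hollow below, with a cast bar across its top to turn it by: 54 mm long (along the cap's x axis), 13 mm thick, 20 mm tall, its top 52 mm above the underside. About 0.18 kg. Origin: centre of its underside; z up. On outlet_b, underside 60 mm above the bench, closed finger-tight; over 3 N m where it comes up hard spoils the thread.
- lamp_tube (a point): point on the lamp arm's tube, half way from the knob to the post on which the arm is hinged (108.5 mm from either axis), 249 mm above the bench. The upright post stands behind the block's gauge end. The arm swings about it either way, stops about 80 degrees off, and stays where it is left; about 1.5 N at the knob moves it. Anticlockwise from above carries the head behind the block.
- lamp_knob (a point): centre of the top of the upright round knob on the lamp's head: 20 mm thick, 30 mm tall, top 302 mm above the bench, on a 14 mm thick neck. Grip it to swing the head. The head, a grey shade 86 mm across from 205 to 262 mm above the bench, hangs over the outlet beside the gauge at the start; a level tube 14 mm thick joins it to the post, 217 mm away.
- ptfe_tape: loose blue spool of thread tape, 52 mm across, 14 mm high, lying on the bench. Origin: centre of its underside.
- brass_nipple: loose brass hexagon nipple, 48 mm tall, 30 mm over the corners, standing on the bench. Origin: centre of its underside.
- valve: loose brass ball valve with a lever, 136 x 46 x 59 mm, lying on the bench along its y axis. Origin: underside, near the middle.

How it is judged:
On the way, in this order (a step that is already met when the one before it is completed fails the run):
1. the lamp head has been swung clear of the outlet beside the gauge, whose cap is still on (((horizontal distance between outlet_a and gauge below 0.18 m and horizontal distance between lamp_knob and outlet_a above 0.14 m and z of cap_a in the frame of outlet_a below 0.016 m) or (horizontal distance between outlet_b and gauge below 0.18 m and horizontal distance between lamp_knob and outlet_b above 0.14 m and z of cap_b in the frame of outlet_b below 0.016 m))), for 0.2 s.
2. the cap beside the gauge has been unscrewed and comes straight up off its spigot (((horizontal distance between outlet_a and gauge below 0.18 m and z of cap_a in the frame of outlet_a above 0.028 m and horizontal distance between cap_a and outlet_a below 0.04 m) or (horizontal distance between outlet_b and gauge below 0.18 m and z of cap_b in the frame of outlet_b above 0.028 m and horizontal distance between cap_b and outlet_b below 0.04 m))), for 0.1 s.
At the end, for the whole second after the job is handed in: the cap from the outlet beside the gauge is held still in the fingers, its underside at least 60 mm above its seat and within 80 mm sideways of the outlet, not touching outlet or block; the lamp knob is at least 140 mm sideways from that outlet; the other cap is seated on its outlet (((horizontal distance between outlet_a and gauge below 0.18 m and horizontal distance between lamp_knob and outlet_a above 0.14 m and z of cap_a in the frame of outlet_a above 0.07 m and horizontal distance between cap_a and outlet_a below 0.08 m and contact force between the fingers and cap_a above 2 N and linear speed of cap_a below 0.03 m/s and contact force between cap_a and block below 0.3 N and contact force between cap_a and outlet_a below 0.3 N and horizontal distance between cap_b and outlet_b below 0.005 m and z of cap_b in the frame of outlet_b below 0.014 m) or (horizontal distance between outlet_b and gauge below 0.18 m and horizontal distance between lamp_knob and outlet_b above 0.14 m and z of cap_b in the frame of outlet_b above 0.07 m and horizontal distance between cap_b and outlet_b below 0.08 m and contact force between the fingers and cap_b above 2 N and linear speed of cap_b below 0.03 m/s and contact force between cap_b and block below 0.3 N and contact force between cap_b and outlet_b below 0.3 N and horizontal distance between cap_a and outlet_a below 0.005 m and z of cap_a in the frame of outlet_a below 0.014 m))); the arm keeps its last pose, push and grip.
It fails at once if the cap of the other outlet is touched or shifted ((not (horizontal distance between outlet_a and gauge below 0.18 m) and (contact force between the fingers and cap_a above 1 N or distance of cap_a from where it was at the start of the episode above 0.006 m)) or (not (horizontal distance between outlet_b and gauge below 0.18 m) and (contact force between the fingers and cap_b above 1 N or distance of cap_b from where it was at the start of the episode above 0.006 m))).
It fails at once if a cap is forced against its thread (over about 3 N m on its bar where it comes up hard) (contact force between cap_a and outlet_a above 230 N or contact force between cap_b and outlet_b above 230 N).
It fails at once if a loose thing on the bench is shifted by more than 20 mm (distance of any of ptfe_tape, brass_nipple, valve from where it was at the start of the episode above 0.02 m).
It also fails if it takes over 64 s, if anything falls off the work surface, if the arm or the gripper's body presses on something with over 40 N, if the wrist force passes 120 N, or if a joint passes its speed limit or range.

ROBOT

A 7-joint arm with a two-finger parallel gripper is mounted at the origin on the work surface; the furniture and walls round the work are solid. World frame = base frame: x ahead of the robot, y to its left, z up, the work surface at z = 0. Lengths are in m, angles in rad, forces in N, time in s.
With the tool pointing down it reaches from about 0.425 to 0.925 m from the base axis. Payload 6.8 kg.
Tool frame: the origin (TCP) lies midway between the tips of the shut fingers; the grasp point (between the pads) lies r.grip_point_offset behind it (r.grip_point_offset is the distance from the TCP to the grasp point, in m); z points along the fingers, y is the line along which they close (so a half turn about z gives the same grasp; the last joint's range is limited). The gripper opens to 85 mm and grips with 20 to 120 N. Pads are 22 mm wide; open, the fingers measure 114 mm over their backs; the gripper's body (76 mm by 85 mm) begins 54 mm behind the grasp point. The pads swing forward as they close: fully open they stand 13 mm farther back than shut.
Start: joints at [1.033, 0.477, 0.022, 1.555, -0.011, 1.109, -0.083], TCP at [0.281, -0.614, 0.196] pointing down, gripper open.
Joint ranges: [-2.96, 2.96], [-0.34, 2.1], [-1.41, 1.46], [0.24, 2.44], [-1.37, 4.51], [0.17, 1.92], [-2.96, 2.96]. Speed limits (rad/s): [2.39, 2.39, 3.14, 3.14, 3.14, 3.14, 3.14].

INTERFACE

Orientations are given as a rotation vector (axis times angle).
In Python, from bench import r gives the robot as it stands. The module is installed in compiled form; this text tells all that it offers.
- The arm moves only by the shell command python3 -m crank 'ROWS' [FORCE]. ROWS is JSON, a list of rows, each a list of 5 numbers: the shift along the world's x, y, z in units of 200 mm (1.0 is 200 mm), then the turn about the world's z in units of 45 degrees (1.0 is 45 degrees), then the opening, from -1 (shut) to 1 (fully open). In form: [[dx, dy, dz, turn, jaw], ...]. A call has 1 to 8 rows; each row shifts and turns the commanded pose from where the row before left it; what a row does not reach is not made up. A row lasts 1/12 s, in which the tool goes at most 41.7 mm and 7.16 degrees, less where a joint would pass 70% of its speed; a pose out of reach is approached as far as the arm can. A call with a number of a shift or a turn outside -1 to 1 is refused whole. A call with a gripper value outside its range is refused whole. The fingers move at their own pace and stop on an object; FORCE is the grip in N (left out, the last holds). Time passes only in rows, so rows that do not move let the fingers close. It gives the time, the measured TCP pose, the force, the opening and the grip force at its end, in the units of the state.
- r.get_obs(): the state, without advancing time (a new reading comes with each control period).
- r.grab_frame(name): name is "scene" or "side" or "wrist"; returns the picture (420x560x3 uint8, blue, green, red); there is no depth.
- r.camera_model(name): a dict with "fx", "fy", "cx", "cy" (pixels), "R" (3x3) and "t" (3): a world point X has camera coordinates R X + t. Camera axes: x right, y down, z forward; pixel columns grow to the right and rows downward; lengths in m; the calibration is good to about 2 mm. The wrist camera is an equidistant fisheye: a pixel r from the principal point sees the ray r / f radians off the axis. A picture is of the moment at which its call begins: read the wrist's pose just before it. camera_model takes no time and is no camera call; for the wrist camera it gives the pose at the moment of the call.
- r.hand_in(): hands the job in; it is judged then, once.
The state is a dict: "clock": time; "joints": joint angles; "qvel": joint speeds; "tau": joint torques, N m; "tcp_pos": TCP position; "orientation": TCP orientation; "contact_force": force on the tool from outside, world axes, zero at the start; "moment": the same for the moment, N m; "grip_width": finger opening in m; "gripper_force": force on a finger pad.
Only numpy, scipy, OpenCV 4.12 (cv2) and the standard library are available. Lean on these libraries where they do the work, as an engineer would, in place of code of your own. Each camera call takes 0.05 s, during which the arm holds its last target. There are 200 camera calls.

## Working session

There is one attempt and no reset: what is moved stays moved. The work goes in short steps, Python scripts to look and compute and a shell command to move; the robot and the scene stay as the last step left them, time stands still between calls to the robot, and variables do not carry over. Pictures are saved under pics/ and viewed, at most 10 in all, crops included, and the job is handed in when it is done.

```bash
mkdir -p pics
cat > h.py <<'E'
from bench import r
import numpy as np, cv2
def snap(n,f):
    im=r.grab_frame(n); cv2.imwrite('pics/'+f,im); return im
def ray(n,u,v,m=None):
    m=m or r.camera_model(n); R=np.array(m['R']);t=np.array(m['t'])
    x=np.array([(u-m['cx'])/m['fx'],(v-m['cy'])/m['fy']])
    if n=='wrist':
        a=np.linalg.norm(x); d=np.r_[x/a*np.sin(a),np.cos(a)] if a>0 else np.array([0,0,1.])
    else: d=np.r_[x,1]
    return -R.T@t, R.T@d
def atz(n,u,v,z,m=None):
    c,d=ray(n,u,v,m); return c+d*(z-c[2])/d[2]
def tri(obs):
    A=np.zeros((3,3));b=np.zeros(3)
    for n,u,v in obs:
        c,d=ray(n,u,v); d/=np.linalg.norm(d); P=np.eye(3)-np.outer(d,d); A+=P;b+=P@c
    return np.linalg.solve(A,b)
def proj(n,X):
    m=r.camera_model(n); p=np.array(m['R'])@X+np.array(m['t']); return m['fx']*p[0]/p[2]+m['cx'],m['fy']*p[1]/p[2]+m['cy']
E
python3 - <<'E'
from h import *
a=snap('scene','s0.png');b=snap('side','d0.png')
o=r.get_obs();print(o,r.grip_point_offset)
for n in('scene','side'):
    m=r.camera_model(n);print(n,m['fx'],-np.array(m['R']).T@m['t'],np.array(m['R'])[2])
E
```

```text
{'clock': 0.1, 'joints': array([ 1.03290788,  0.47769903,  0.02234995,  1.55633476, -0.01152558,
        1.1093122 , -0.08310661]), 'qvel': array([ 0.00052869, -0.00154408, -0.00093402, -0.00325398, -0.00209272,
       -0.00112793, -0.00010646]), 'tau': array([ 4.53573288e-03, -5.97767937e+01,  1.61411963e+00, -2.81953794e+01,
        1.28658861e-02,  5.04783180e-03, -7.19587138e-05]), 'tcp_pos': array([ 0.28100342, -0.61308257,  0.19484299]), 'orientation': array([-3.06780580e+00, -6.69585874e-01,  6.93405343e-04]), 'contact_force': array([0.55374792, 0.14380231, 0.20624014]), 'moment': array([ 0.00770338, -0.01168517, -0.01179373]), 'gripper_force': 0.0, 'grip_width': 0.08559200650812683} 0.0187
scene 408.3648719094068 [ 0.08830273 -0.01718721  0.85464182] [ 0.42377196  0.45100521 -0.78550088]
side 467.1731698437228 [ 0.04608715 -0.18883492  0.67338214] [ 0.47333045  0.65737867 -0.58635447]
```

View pics/s0.png

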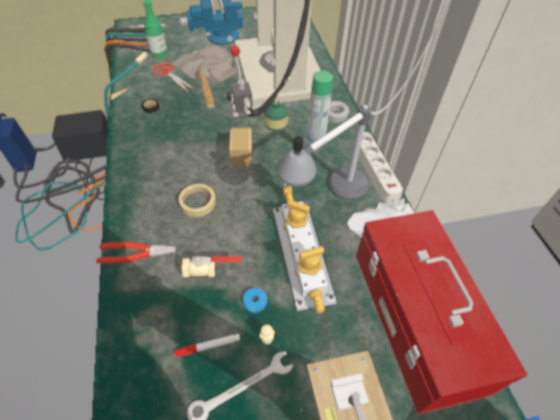

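View pics/d0.png

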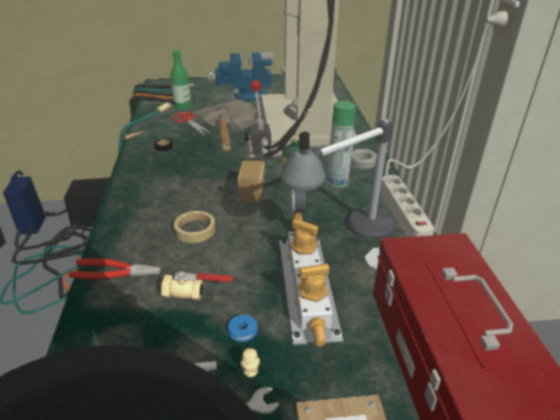

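Run:
```python
import cv2,numpy as np
a=cv2.imread('pics/s0.png')[90:320,240:400];b=cv2.imread('pics/d0.png')[115:345,250:410]
f=lambda x:cv2.resize(x,None,fx=2.5,fy=2.5,interpolation=cv2.INTER_CUBIC)
cv2.imwrite('pics/c0.png',np.hstack([f(a),f(b)]))
```

```text
(no output)
```

View pics/c0.png

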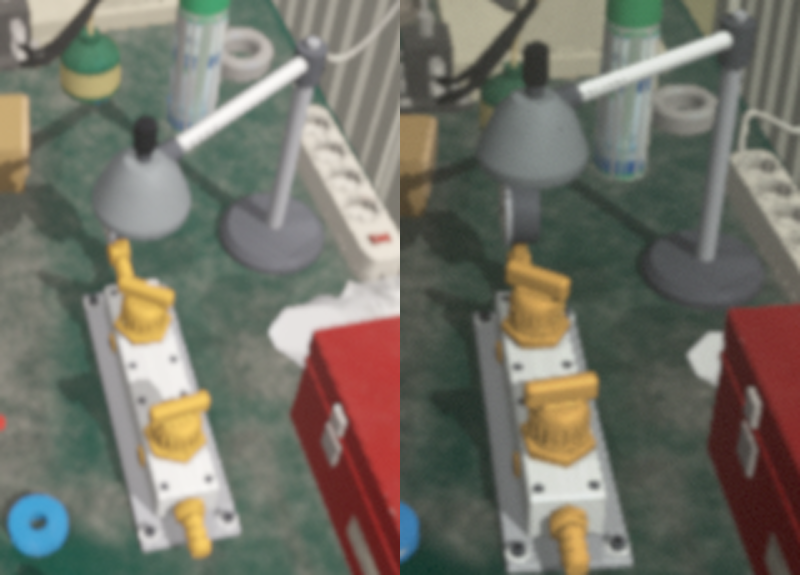

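Run:
```python
from h import *
S=lambda u,v:('scene',240+u/2.5,90+v/2.5)
D=lambda u,v:('side',250+(u-400)/2.5,115+v/2.5)
np.set_printoptions(precision=4,suppress=True)
for n,s,d,z in [('knob',(145,121),(537,46),.302),('hinge',(310,60),(733,38),.249),('far',(148,290),(539,275),.112),('near',(181,408),(562,385),.112),('fl',(122,285),(509,268),.11),('fr',(173,297),(570,284),.11),('nl',(153,413),(527,382),.11),('nr',(208,399),(598,378),.11),('tape',(38,521),(0,0),.014),('gauge',(0,0),(523,215),.096),('blockend+corner',(85,297),(474,317),.008),('plateR-',(240,530),(631,563),.008),('plateL-',(143,551),(510,570),.008)]:
    p=atz(*S(*s),z);q=atz(*D(*d),z);print(n,p[:2],q[:2],tri([S(*s),D(*d)]))
```

```text
knob [0.5339 0.401 ] [0.5356 0.4002] [0.5352 0.4011 0.3015]
hinge [0.748  0.3987] [0.7462 0.4005] [0.7444 0.3976 0.2511]
far [0.5284 0.3778] [0.5295 0.3793] [0.5265 0.376  0.1153]
near [0.4596 0.2673] [0.4616 0.2689] [0.4578 0.2654 0.1165]
fl [0.5156 0.3994] [0.5175 0.4028] [0.5116 0.3954 0.1171]
fr [0.541  0.3574] [0.5437 0.3577] [0.5409 0.3561 0.1119]
nl [0.4394 0.2805] [0.4449 0.2876] [0.4321 0.2735 0.127 ]
nr [0.4843 0.2588] [0.4886 0.2612] [0.4816 0.2556 0.1174]
tape [0.33   0.3077] [0.4082 1.4015] [0.1416 0.0978 0.56  ]
gauge [0.7192 0.8301] [0.5869 0.4722] [ 1.008   1.101  -0.3008]
blockend+corner [0.5341 0.4707] [0.5321 0.4699] [0.5349 0.4726 0.0051]
plateR- [0.4598 0.1822] [0.4589 0.1816] [0.4607 0.1829 0.0055]
plateL- [0.3816 0.2262] [0.3856 0.2271] [0.3811 0.2239 0.0138]
```

Run:
```python
from h import *
S=lambda u,v:('scene',240+u/2.5,90+v/2.5)
D=lambda u,v:('side',250+(u-400)/2.5,115+v/2.5)
np.set_printoptions(precision=3,suppress=True)
print('boxtop',tri([S(317,330),D(727,310)]),'boxbase',atz(*S(293,415),0),atz(*D(711,447),0))
print('canbase',atz(*D(622,178),0),atz(*S(188,130),0),'cantop',tri([('scene',322,75),('side',344,106)]))
# yaw now
from scipy.spatial.transform import Rotation as T
o=r.get_obs();M=T.from_rotvec(o['orientation']).as_matrix();print(M)
print(np.degrees(np.arctan2(M[1,1],M[0,1])))
```

```text
boxtop [0.583 0.231 0.148] boxbase [0.591 0.231 0.   ] [0.594 0.234 0.   ]
canbase [0.807 0.575 0.   ] [0.805 0.583 0.   ] cantop [0.829 0.605 0.212]
[[ 0.909  0.417 -0.001]
 [ 0.417 -0.909  0.001]
 [-0.    -0.002 -1.   ]]
-65.37518656335668
```

```bash
python3 -m crank '[[0,0,0.2,0,1],[0,0,0.2,0,1],[0,0,0.2,0,1],[0,0,0.2,0,1],[0,0,0.2,0,1],[0.1,0.16,0,0.15,1],[0.1,0.16,0,0.15,1],[0.1,0.16,0,0.15,1]]'
python3 -m crank '[[0.1,0.16,0,0.15,1],[0.1,0.16,0,0.15,1],[0.1,0.16,0,0.15,1],[0.1,0.16,0,0.15,1],[0.1,0.16,0,0.15,1],[0.1,0.16,0,0.15,1],[0.1,0.16,0,0.15,1],[0.1,0.16,0,0.15,1]]'
```

```text
clock: 0.77
tcp_pos: [0.3416, -0.5168, 0.396]
orientation: [2.901, 1.205, 0.0]
contact_force: [0.6, 0.6, 0.1]
grip_width: 0.0858
gripper_force: 0.0
clock: 1.43
tcp_pos: [0.5016, -0.2599, 0.3954]
orientation: [-2.036, -2.392, 0.0]
contact_force: [0.6, -1.1, -0.1]
grip_width: 0.0853
gripper_force: 0.0
```

```bash
python3 -m crank '[[0.01,0.2,0,0.15,1],[0.01,0.2,0,0.15,1],[0.01,0.2,0,0.15,1],[0.01,0.2,0,0.03,1],[0.01,0.2,0,0,1],[0.01,0.2,0,0,1],[0.01,0.2,0,0,1],[0.01,0.2,0,0,1]]'
python3 -m crank '[[0.01,0.2,0,0,1],[0.01,0.2,0,0,1],[0.01,0.2,0,0,1],[0.01,0.2,0,0,1],[0.01,0.2,0,0,1],[0,0.2,0,0,1],[0,0.2,0,0,1],[0,0,0,0,1]]'
python3 - <<'E'
from h import *
from scipy.spatial.transform import Rotation as T
o=r.get_obs();M=T.from_rotvec(o['orientation']).as_matrix();print(np.degrees(np.arctan2(M[1,1],M[0,1])),o['tcp_pos'],o['joints'])
m=r.camera_model('wrist');im=snap('wrist','w0.png');print(m)
E
```

```text
clock: 2.1
tcp_pos: [0.5167, 0.06, 0.3955]
orientation: [1.56, 2.727, -0.001]
contact_force: [0.7, 0.2, -0.2]
grip_width: 0.0853
gripper_force: 0.0
clock: 2.77
tcp_pos: [0.5231, 0.3472, 0.3942]
orientation: [-1.541, -2.731, -0.002]
contact_force: [-2.5, 0.6, -0.3]
grip_width: 0.0857
gripper_force: 0.0
31.133817022791234 [0.52305336 0.34722088 0.39421738] [-0.15226309  0.37845765 -0.75543191  1.34541694  0.25053699  1.51582859
 -0.34176464]
{'fx': 325.19226210127806, 'fy': 325.19226210127806, 'cx': 277.4466206973912, 'cy': 208.47180363630366, 'R': array([[ 0.8558405 ,  0.51723443, -0.00236157],
       [ 0.49345252, -0.81510415,  0.30349601],
       [ 0.15505366, -0.26090951, -0.95282978]]), 't': array([-0.62609786, -0.07486664,  0.57878244])}
```

View pics/w0.png

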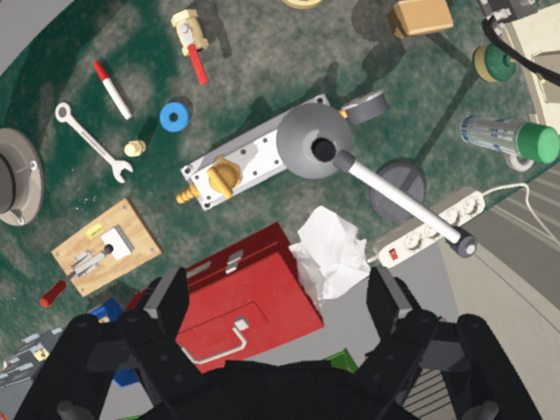

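Run:
```python
from h import *
print(atz('wrist',324,149,.302),atz('wrist',466,243,.262), atz('wrist',324,149,.302)-r.get_obs()['tcp_pos'])
```

```text
[0.5351829  0.40079687 0.302     ] [0.74831249 0.40270194 0.262     ] [ 0.01064851  0.05732201 -0.09244292]
```

```bash
python3 -m crank '[[0.05,0.145,0,0,1],[0,0.145,0,0,1],[0,0,0,0,1],[0,0,-0.15,0,1],[0,0,-0.15,0,1],[0,0,-0.15,0,1],[0,0,-0.15,0,1],[0,0,0,0,1]]'
```

```text
clock: 3.48
tcp_pos: [0.5358, 0.3919, 0.2688]
orientation: [-1.56, -2.724, 0.017]
contact_force: [-0.5, -0.8, -1.4]
grip_width: 0.0853
gripper_force: 0.0
```

```bash
python3 -m crank '[[0,0,0,0,1],[0,0,0,0,1]]'
```

```text
clock: 3.65
tcp_pos: [0.5381, 0.3964, 0.2777]
orientation: [1.56, 2.726, 0.003]
contact_force: [-0.4, 1.1, 0.0]
grip_width: 0.0854
gripper_force: 0.0
```

```bash
python3 -m crank '[[-0.015,0.022,-0.03,0,0],[0,0,0,0,-0.3],[0,0,0,0,-1],[0,0,0,0,-1],[0,0,0,0,-1],[0,0,0,0,-1],[0,0,0,0,-1],[0,0,0,0,-1]]' 30
```

```text
clock: 4.32
tcp_pos: [0.5343, 0.4008, 0.2698]
orientation: [1.56, 2.727, 0.0]
contact_force: [-0.3, 0.2, -0.4]
grip_width: -0.0001
gripper_force: 0.0
```

Run:
```python
from h import *
a=snap('scene','s1.png')[90:250,240:400];b=snap('side','d1.png')[95:255,250:410];c=snap('wrist','w1.png')
f=lambda x:cv2.resize(x,(400,400),interpolation=cv2.INTER_CUBIC)
cv2.imwrite('pics/c1.png',np.hstack([f(a),f(b)]))
o=r.get_obs();print(o['grip_width'],o['gripper_force'],o['tcp_pos'],proj('scene',np.array([.535,.401,.302])))
```

```text
-0.00033786819978965244 0.0 [0.53431535 0.40074513 0.26968415] (np.float64(298.3963836755278), np.float64(138.13120216703862))
```

View pics/c1.png

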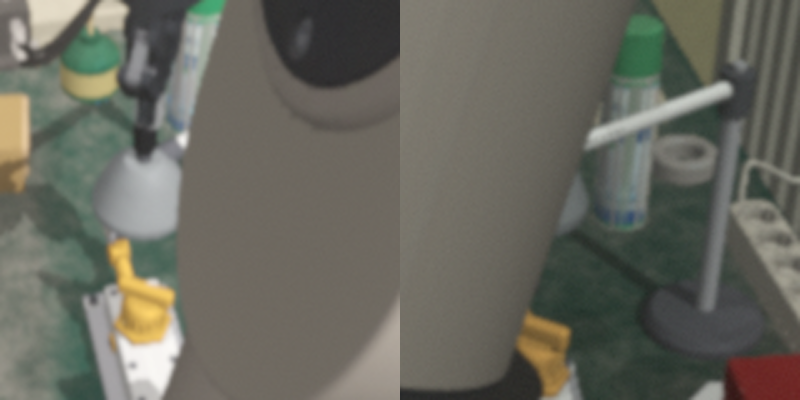

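View pics/w1.png

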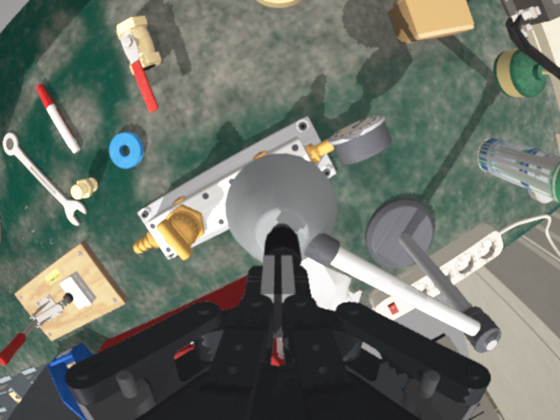

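Run:
```python
from h import *
def pw(X):
    m=r.camera_model('wrist');p=np.array(m['R'])@X+np.array(m['t']);a=np.arctan2(np.hypot(p[0],p[1]),p[2]);d=p[:2]/np.hypot(p[0],p[1]);return m['fx']*a*d+[m['cx'],m['cy']]
t=r.get_obs()['tcp_pos']
print(pw(np.array([.535,.401,.302])),pw(np.array([.535,.401,.272])),'tcp',pw(t),'gp',pw(t+[0,0,.0187]),'block corner',pw(np.array([.534,.471,.008])))
print('hinge',atz('wrist',486,338,.262)); print('knob?',atz('wrist',283,226,.302),atz('wrist',283,240,.272))
c,d=ray('wrist',0,0);print(c)
im=cv2.imread('pics/w1.png')[180:330,190:390];cv2.imwrite('pics/c2.png',cv2.resize(im,(800,600),interpolation=cv2.INTER_CUBIC))
```

```text
[279.25202749 267.58050758] [279.03375283 243.4627543 ] tcp [277.8162066 241.6848478] gp [277.8253986  255.52085927] block corner [304.1655423  119.84018934]
hinge [0.74666877 0.40618681 0.262     ]
knob? [0.52502003 0.42140745 0.302     ] [0.53587426 0.40411007 0.272     ]
[0.49430769 0.46854884 0.447765  ]
```

View pics/c2.png

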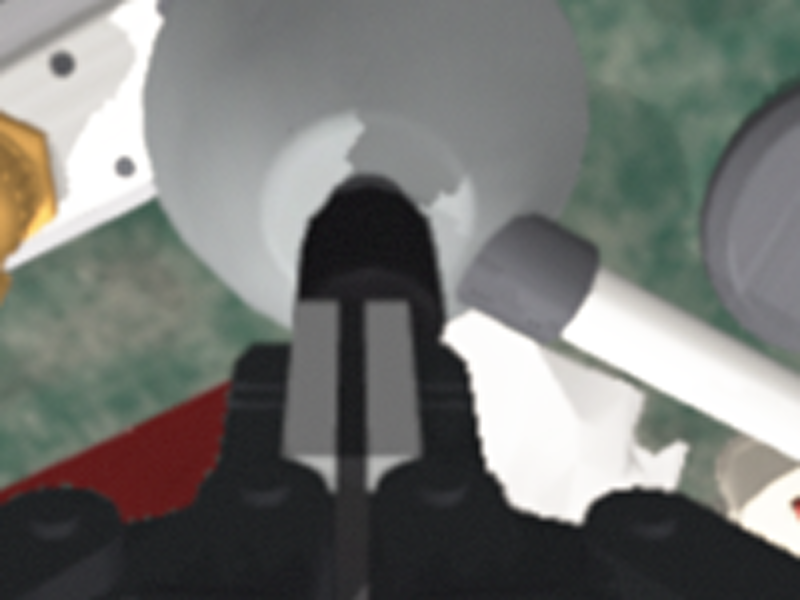

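```bash
python3 -m crank '[[0,0,0,0,1],[0,0,0,0,1],[0,0,0,0,1],[0,0,0,0,1],[0,0,0,0,1],[0,0,0,0,1],[0,0.015,-0.05,0,1],[0,0,-0.05,0,1]]'
python3 -m crank '[[0,0,0,0,1],[0,0,0,0,-1],[0,0,0,0,-1],[0,0,0,0,-1],[0,0,0,0,-1],[0,0,0,0,-1],[0,0,0,0,-1],[0,0,0,0,-1]]' 30
```

```text
clock: 5.13
tcp_pos: [0.5342, 0.4047, 0.2495]
orientation: [1.559, 2.727, 0.002]
contact_force: [0.3, 0.9, 0.4]
grip_width: 0.0858
gripper_force: 0.0
clock: 5.8
tcp_pos: [0.5351, 0.4039, 0.2502]
orientation: [1.56, 2.726, 0.002]
contact_force: [1.7, 0.3, 1.2]
grip_width: 0.0187
gripper_force: 29.5
```

```bash
python3 -m crank '[[0.003,-0.064,0,0.075,-1],[0.005,-0.063,0,0.075,-1],[0.01,-0.063,0,0.075,-1],[0.013,-0.062,0,0.075,-1],[0.017,-0.061,0,0.075,-1],[0.02,-0.06,0,0.075,-1],[0.024,-0.059,0,0.075,-1],[0.027,-0.057,0,0.075,-1]]'
python3 -m crank '[[0.064,-0.11,0,0.15,-1],[0.077,-0.101,0,0.15,-1],[0.088,-0.092,0,0.15,-1],[0.098,-0.081,0,0.15,-1],[0.107,-0.069,0,0.15,-1],[0.114,-0.056,0,0.15,-1],[0,0,0,0,-1],[0,0,0,0,-1]]'
```

```text
clock: 6.47
tcp_pos: [0.5593, 0.3061, 0.2503]
orientation: [0.876, 3.015, 0.004]
contact_force: [4.7, 3.4, -1.6]
grip_width: 0.0182
gripper_force: 30.4
clock: 7.13
tcp_pos: [0.6699, 0.2049, 0.2503]
orientation: [-0.216, 3.132, 0.006]
contact_force: [2.3, 2.4, 1.9]
grip_width: 0.0183
gripper_force: 31.1
```

```bash
python3 -m crank '[[0,0,0,0,1],[0,0,0,0,1],[0,0,0,0,1],[0,0,0,0,1],[0,0,0.2,0,1],[0,0,0.2,0,1],[0,0,0.2,0,1],[-0.08,0.1,0,-0.15,1]]'
python3 -m crank '[[-0.08,0.1,0,-0.15,1],[-0.08,0.1,0,-0.15,1],[-0.08,0.1,0,-0.15,1],[-0.08,0.1,0,-0.15,1],[-0.08,0.1,0,-0.15,1],[-0.08,0.1,0,-0.15,1],[-0.08,0.1,0,-0.15,1],[-0.08,0.1,0,-0.15,1]]'
python3 -m crank '[[0.015,-0.033,-0.15,-0.15,1],[0,0,-0.15,0,1],[0,0,0,0,1],[0,0,0,0,1]]'
python3 - <<'E'
from h import *
m=r.camera_model('wrist');im=snap('wrist','w2.png');o=r.get_obs();print(o['tcp_pos'],o['joints'])
np.save('m.npy',m,allow_pickle=True)
def pw(X):
    p=np.array(m['R'])@X+np.array(m['t']);a=np.arctan2(np.hypot(p[0],p[1]),p[2]);d=p[:2]/np.hypot(p[0],p[1]);return m['fx']*a*d+[m['cx'],m['cy']]
c=pw(np.array([.529,.3785,.112]));print(c)
x,y=(c-[100,75]).astype(int);x=min(max(x,0),360);y=min(max(y,0),270);print(x,y)
cv2.imwrite('pics/c3.png',cv2.resize(im[y:y+150,x:x+200],(800,600),interpolation=cv2.INTER_CUBIC))
E
```

```text
clock: 7.8
tcp_pos: [0.6568, 0.2211, 0.378]
orientation: [-0.022, 3.13, 0.005]
contact_force: [-0.7, 0.8, 0.7]
grip_width: 0.0853
gripper_force: 0.0
clock: 8.47
tcp_pos: [0.5224, 0.3848, 0.3698]
orientation: [1.404, 2.81, -0.001]
contact_force: [0.5, -0.7, -0.1]
grip_width: 0.0857
gripper_force: 0.0
clock: 8.8
tcp_pos: [0.526, 0.3765, 0.3087]
orientation: [-1.558, -2.727, 0.005]
contact_force: [-0.2, 0.1, 0.5]
grip_width: 0.0853
gripper_force: 0.0
[0.52676697 0.3774571  0.31056349] [-0.19148223  0.45363376 -0.76339724  1.43649171  0.31390788  1.37626566
 -0.43231009]
[281.35351453 173.23976531]
181 98
```

View pics/c3.png

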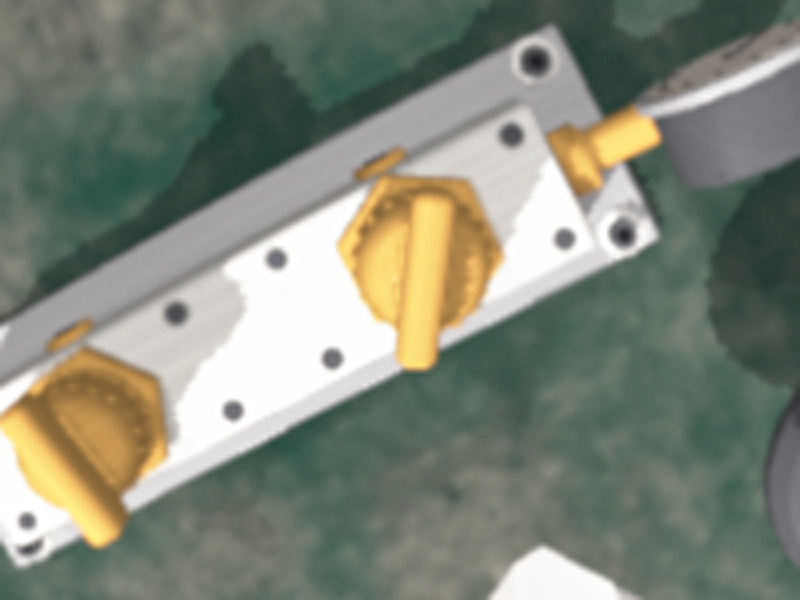

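Run:
```python
from h import *
m=np.load('m.npy',allow_pickle=True).item()
q=lambda u,v:atz('wrist',181+u/4,98+v/4,.112,m)
a,b=q(434,196),q(417,362);print(a,b,(a+b)/2,np.linalg.norm(a-b),np.degrees(np.arctan2(*(a-b)[1::-1])))
o=r.get_obs();print(o['tcp_pos'])
from scipy.spatial.transform import Rotation as T
M=T.from_rotvec(o['orientation']).as_matrix();print(np.degrees(np.arctan2(M[1,1],M[0,1])),M[:,2])
```

```text
[0.52122156 0.41006472 0.112     ] [0.54246171 0.36490732 0.112     ] [0.53184164 0.38748602 0.112     ] 0.049903252406368934 115.19033378783996
[0.52676697 0.3774571  0.31056349]
30.49508784965531 [-9.47291857e-05 -6.44102705e-05 -9.99999993e-01]
```

Run:
```python
from h import *
m=np.load('m.npy',allow_pickle=True).item()
q=lambda u,v,z:atz('wrist',181+u/4,98+v/4,z,m)[:2]
a,b=q(340,245,.06),q(502,255,.06);print(a,b,(a+b)/2,np.linalg.norm(a-b))
a,b=q(355,262,.085),q(487,270,.085);print('cap',(a+b)/2,np.linalg.norm(a-b))
c,d=q(385,178,.06),q(475,182,.06);print(c,d,np.linalg.norm(c-d))
print('corners',q(652,240,.008),q(553,28,.008), 'block top corners',q(520,103,.05),q(595,248,.05))
print('holes',[q(*p,.05) for p in [(512,135),(565,239),(277,260),(333,358)]], 'gauge side')
print('near hex',q(90,350,.06),q(162,460,.06),q(162,378,.06))
```

```text
[0.50767369 0.3753323 ] [0.5556565  0.39991065] [0.53166509 0.38762148] 0.05391145739455775
cap [0.53162797 0.38655764] 0.04144844165540409
[0.50915129 0.40219653] [0.53521472 0.41619177] 0.029583255560308632
corners [0.60962945 0.42895888] [0.53596502 0.47649827] block top corners [0.5353706  0.44626445] [0.58335991 0.41754325]
holes [array([0.53871255, 0.43562023]), array([0.57283448, 0.41477052]), array([0.49219829, 0.35839092]), array([0.5259333 , 0.33813454])] gauge side
near hex [0.45112714 0.30078245] [0.49148743 0.27827104] [0.47770683 0.30469121]
```

```bash
python3 -m crank '[[0.023,0.037,-0.18,-0.1,1],[0,0,-0.18,0,1],[0,0,-0.18,0,1],[0,0,-0.18,0,1],[0,0,-0.1,0,1],[0,0,0,0,0.3],[0,0,0,0,0.3],[0,0,0,0,0.3]]' 20
python3 - <<'E'
from h import *
m=r.camera_model('wrist');im=snap('wrist','w3.png');o=r.get_obs();print(o['tcp_pos'],o['contact_force'])
np.save('m.npy',m,allow_pickle=True)
cv2.imwrite('pics/c4.png',cv2.resize(im[150:350,150:417],(800,600),interpolation=cv2.INTER_CUBIC))
E
```

```text
clock: 9.52
tcp_pos: [0.5328, 0.3866, 0.1489]
orientation: [1.665, 2.663, 0.007]
contact_force: [0.0, -0.2, 0.2]
grip_width: 0.0557
gripper_force: 0.0
[0.53279545 0.38668963 0.14907046] [-0.1116922  -0.5635686  -0.05790638]
```

View pics/c4.png

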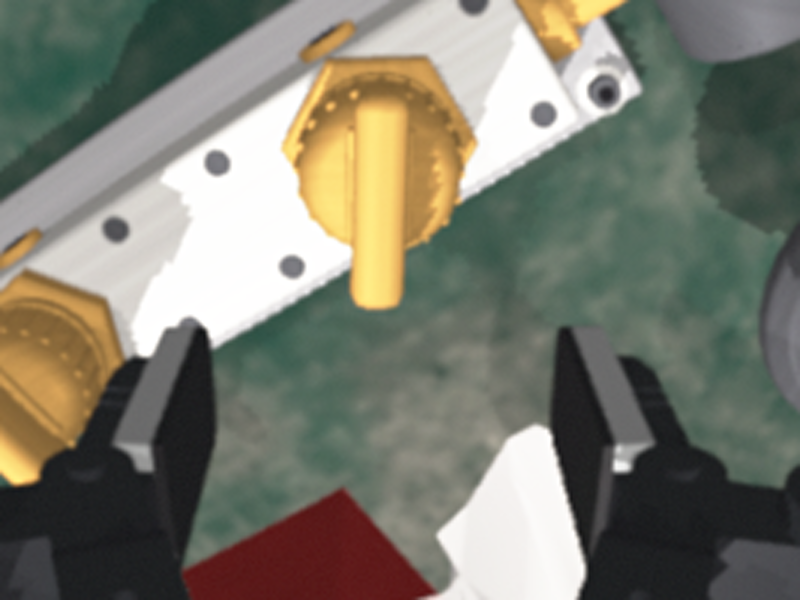

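Run:
```python
from h import *
m=np.load('m.npy',allow_pickle=True).item()
q=lambda u,v,z:atz('wrist',150+u/3,150+v/3,z,m)[:2]
a,b=q(383,92,.112),q(377,306,.112);print((a+b)/2,np.linalg.norm(a-b),np.degrees(np.arctan2(*(a-b)[::-1])))
a,b=q(284,148,.06),q(477,145,.06);print('hex',(a+b)/2,np.linalg.norm(a-b))
c,d=q(326,58,.06),q(428,56,.06);n=(d-c)/np.linalg.norm(d-c);print((c+d)/2+.025*np.array([n[1],-n[0]]),np.linalg.norm(d-c))
# tips: where pad tip lines would lie, inner front corners
m0=np.array(m['R']);cpos=-m0.T@np.array(m['t']);print(cpos,r.get_obs()['tcp_pos'])
for z in(.149,.16,.17,.18):
    l,rr=q(209,326,z),q(557,326,z);print(z,l,rr,np.linalg.norm(l-rr),(l+rr)/2)
```

```text
[0.53128429 0.38827225] 0.05327485035739292 114.41130332155791
hex [0.53205805 0.38719874] 0.05520264496449643
[0.53120015 0.38785143] 0.028403596667314762
[0.49769272 0.45683004 0.32707508] [0.53279545 0.38668963 0.14907046]
0.149 [0.50563882 0.36048552] [0.57012908 0.3917523 ] 0.07167011073997338 [0.53788395 0.37611891]
0.16 [0.50514798 0.36643688] [0.56565456 0.39577226] 0.06724292642810187 [0.53540127 0.38110457]
0.17 [0.50470176 0.37184722] [0.56158682 0.39942677] 0.06321821341730958 [0.53314429 0.38563699]
0.18 [0.50425553 0.37725755] [0.55751908 0.40308128] 0.059193500406517344 [0.53088731 0.39016941]
```

```bash
python3 -m crank '[[-0.007,0.007,-0.13,-0.033,0.3],[0,0,-0.13,0,0.3],[0,0,-0.135,0,0.3],[0,0,0,0,0.3],[0,0,0,0,0.3]]'
python3 -m crank '[[0,0,0,0,-1],[0,0,0,0,-1],[0,0,0,0,-1],[0,0,0,0,-1],[0,0,0,0,-1],[0,0,0,0,-1],[0,0,0,0,-1],[0,0,0,0,-1]]' 30
python3 -c "
from bench import r;o=r.get_obs();print(o['moment'],o['contact_force'],o['tcp_pos'])"
```

```text
clock: 9.98
tcp_pos: [0.5302, 0.3866, 0.0677]
orientation: [1.7, 2.642, 0.0]
contact_force: [0.4, 0.5, 0.5]
grip_width: 0.0555
gripper_force: 0.0
clock: 10.65
tcp_pos: [0.5309, 0.3873, 0.0686]
orientation: [1.699, 2.641, 0.004]
contact_force: [-0.3, -1.5, 7.3]
grip_width: 0.0119
gripper_force: 34.1
[-0.17972345  0.09197418  0.01735249] [-0.29014695 -1.53664705  7.28223263] [0.53090028 0.38728469 0.06864414]
```

```bash
python3 -m crank '[[0,0,0.005,0,-1],[0,0,0,0,-1],[0,0,0,0.03,-1],[0,0,0,0.03,-1],[0,0,0,0,-1],[0,0,0,0,-1]]' 50
cat > q.py <<'E'
from h import *
from scipy.spatial.transform import Rotation as T
o=r.get_obs();M=T.from_rotvec(o['orientation']).as_matrix();print('yaw',np.degrees(np.arctan2(M[1,1],M[0,1])),'mom',o['moment'],'F',o['contact_force'],o['tcp_pos'],o['joints'][6])
E
python3 q.py
```

```text
clock: 11.15
tcp_pos: [0.5304, 0.3871, 0.0687]
orientation: [1.636, 2.682, 0.003]
contact_force: [-0.5, -1.0, 6.1]
grip_width: 0.0115
gripper_force: 52.5
yaw 27.242148215049525 mom [-0.02096621  0.02376254 -0.04938924] F [-0.4962042  -0.97655958  6.07016195] [0.5304166  0.38710375 0.06874109] -0.6287278673183293
```

```bash
python3 -m crank '[[0,0,0.003,0.02,-1],[0,0,0,0.02,-1],[0,0,0,0,-1]]'; python3 q.py
python3 -m crank '[[0,0,0,0.02,-1],[0,0,0,0,-1],[0,0,0,0,-1]]'; python3 q.py
```

```text
clock: 11.4
tcp_pos: [0.5304, 0.387, 0.0688]
orientation: [1.593, 2.708, 0.003]
contact_force: [1.6, 2.3, 4.4]
grip_width: 0.0114
gripper_force: 52.2
yaw 29.063506092484754 mom [ 0.26137259 -0.3788031  -0.15900158] F [1.64120704 2.2538182  4.42345781] [0.53044012 0.38698698 0.06878791] -0.6004241675733509
clock: 11.65
tcp_pos: [0.5304, 0.3869, 0.0688]
orientation: [1.573, 2.719, 0.002]
contact_force: [2.2, 2.6, 5.4]
grip_width: 0.0111
gripper_force: 52.4
yaw 29.887373719476887 mom [ 0.45895774 -0.58088912 -0.24832201] F [2.19953755 2.5956669  5.35579249] [0.53041777 0.38694926 0.06876305] -0.5879101350340372
```

```bash
python3 -m crank '[[0,0,0,-0.04,-1],[0,0,0,-0.04,-1],[0,0,0,-0.04,-1],[0,0,0,0,-1],[0,0,0,0,-1]]'; python3 q.py
python3 -m crank '[[0,0,0,-0.04,-1],[0,0,0,-0.04,-1],[0,0,0,0,-1],[0,0,0,0,-1]]'; python3 q.py
python3 -m crank '[[0,0,0,-0.04,-1],[0,0,0,-0.04,-1],[0,0,0,0,-1],[0,0,0,0,-1]]'; python3 q.py
```

```text
clock: 12.07
tcp_pos: [0.5304, 0.3866, 0.0687]
orientation: [1.699, 2.641, 0.002]
contact_force: [3.6, 1.4, 5.7]
grip_width: 0.0109
gripper_force: 52.4
yaw 24.493637066469184 mom [ 0.24102716 -0.56080346  0.00537463] F [3.60262075 1.38452526 5.69290378] [0.5304409  0.38657874 0.06874163] -0.670348721649274
clock: 12.4
tcp_pos: [0.5304, 0.3866, 0.0688]
orientation: [1.782, 2.587, 0.002]
contact_force: [2.6, 1.6, 5.3]
grip_width: 0.0112
gripper_force: 52.4
yaw 20.890588760638753 mom [ 0.32515618 -0.51297669  0.0188404 ] F [2.58172403 1.60213877 5.27695457] [0.53037542 0.38659791 0.06875199] -0.7253220381205505
clock: 12.73
tcp_pos: [0.5303, 0.3867, 0.0688]
orientation: [1.862, 2.53, 0.002]
contact_force: [1.4, 1.6, 6.3]
grip_width: 0.0113
gripper_force: 52.4
yaw 17.302752398330743 mom [ 0.36639335 -0.47226006  0.00112785] F [1.41841359 1.6405493  6.34049216] [0.53028539 0.38670882 0.06876439] -0.7801796213334788
```

```bash
R='x'; python3 -m crank '[[0,0,0,-0.08,-1],[0,0,0,-0.08,-1],[0,0,0,-0.08,-1],[0,0,0,-0.08,-1],[0,0,0,-0.08,-1],[0,0,0,-0.08,-1],[0,0,0,-0.08,-1],[0,0,0,0,-1]]'; python3 q.py
python3 -m crank '[[0,0,0,-0.08,-1],[0,0,0,-0.08,-1],[0,0,0,-0.08,-1],[0,0,0,-0.08,-1],[0,0,0,-0.08,-1],[0,0,0,-0.08,-1],[0,0,0,-0.08,-1],[0,0,0,0,-1]]'; python3 q.py
```

```text
clock: 13.4
tcp_pos: [0.5303, 0.3869, 0.0688]
orientation: [2.371, 2.061, 0.002]
contact_force: [2.3, 1.6, 5.1]
grip_width: 0.0109
gripper_force: 52.3
yaw -8.019538196606533 mom [ 0.56697943 -0.50977341 -0.00560396] F [2.30014291 1.5970353  5.06241754] [0.53027701 0.38685781 0.06876149] -1.1655591430749948
clock: 14.07
tcp_pos: [0.5302, 0.3872, 0.0687]
orientation: [-2.762, -1.496, -0.002]
contact_force: [1.6, 3.6, 4.3]
grip_width: 0.0109
gripper_force: 52.3
yaw -33.108881587243935 mom [ 0.72879438 -0.57040929 -0.00076509] F [1.60295569 3.60886295 4.30905808] [0.53017548 0.38716942 0.0687368 ] -1.546041254656298
```

```bash
python3 -m crank '[[0,0,0,-0.08,-1],[0,0,0,-0.08,-1],[0,0,0,-0.08,-1],[0,0,0,-0.08,-1],[0,0,0,-0.08,-1],[0,0,0,-0.08,-1],[0,0,0,-0.08,-1],[0,0,0,-0.04,-1]]'; python3 q.py
python3 -m crank '[[0,0,0.01,0,-1],[0,0,0.02,0,-1],[0,0,0.02,0,-1],[0,0,0,0,-1]]'; python3 q.py
```

```text
clock: 14.73
tcp_pos: [0.5302, 0.3875, 0.0688]
orientation: [-3.034, -0.811, -0.003]
contact_force: [2.8, 3.2, 4.9]
grip_width: 0.0112
gripper_force: 52.3
yaw -60.05389154951289 mom [ 0.97044231 -0.61870799  0.12929482] F [2.7516288  3.16223839 4.90118883] [0.53024062 0.38753304 0.0687521 ] -1.9530861591752395
clock: 15.07
tcp_pos: [0.5293, 0.3863, 0.0775]
orientation: [-3.034, -0.816, 0.002]
contact_force: [1.7, 2.5, -0.2]
grip_width: 0.011
gripper_force: 51.7
yaw -59.89909293295797 mom [ 0.79483925 -0.50557201  0.03485113] F [ 1.6996118   2.49056062 -0.15520644] [0.52932667 0.38633675 0.07747394] -1.94651891555719
```

```bash
python3 -m crank '[[0,0,0.04,0,-1],[0,0,0.04,0,-1],[0,0,0.04,0,-1],[0,0,0.05,0,-1],[0,0,0.06,0,-1],[0,0,0.08,0,-1],[0,0,0.08,0,-1],[0,0,0.06,0,-1]]'; python3 -m crank '[[0,0,0,0,-1],[0,0,0,0,-1],[0,0,0,0,-1],[0,0,0,0,-1]]'; python3 q.py
python3 - <<'E'
from h import *
a=snap('scene','s5.png')[90:290,240:440];b=snap('wrist','w5.png')
cv2.imwrite('pics/c5.png',np.hstack([cv2.resize(a,(400,400)),cv2.resize(b,(400,400))]))
E
```

```text
clock: 15.73
tcp_pos: [0.5299, 0.3864, 0.1704]
orientation: [-3.035, -0.811, -0.001]
contact_force: [0.8, 0.3, -1.3]
grip_width: 0.0112
gripper_force: 51.5
clock: 16.07
tcp_pos: [0.5292, 0.3857, 0.1671]
orientation: [3.034, 0.81, -0.003]
contact_force: [0.3, 0.2, -1.7]
grip_width: 0.0109
gripper_force: 51.5
yaw -60.1037826482995 mom [-0.04756167  0.034238    0.00596312] F [ 0.32629395  0.19650457 -1.74711426] [0.52921502 0.38570176 0.16705742] -1.9168972811057372
```

View pics/c5.png

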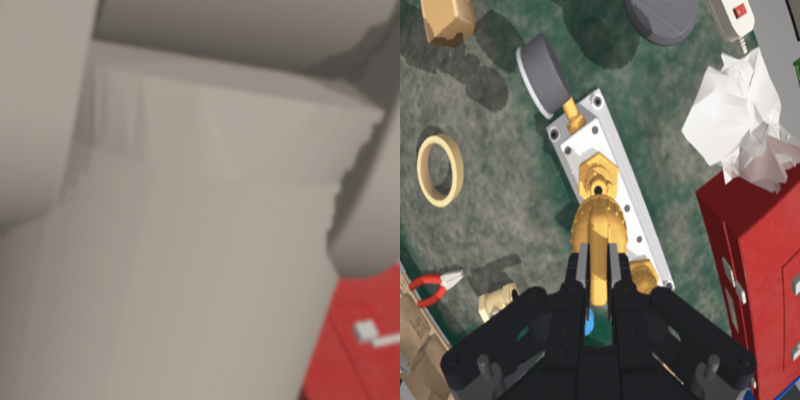

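The wrist view (right half) shows the cap held by its bar at about (600,245), with the bare spigot uncovered at about (598,190). The wrist force matches the cap's weight, at 1.7 N.

```bash
python3 -c "
from bench import r;print(r.hand_in())"
```

```text
the job is handed in; nothing more can be done
None
```

The cap beside the gauge is unscrewed (it loosens clockwise from above) and held about 10 cm above its outlet, with the lamp head about 22 cm aside; the job is handed in at 16 s, with no verdict returned.

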